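# Roll a bamboo length to the cutting line

### The job

Bring the length of bamboo lying on the layout board to the dark line for sawing: roll it there over the board by pushing on its top with the fingertips (never gripping it or pushing low on its side), and leave it at rest lying along the line, its axis over it and both ends of the line showing. Leave the brush pot, mallet and rasp where they are.

Things in the scene. Friction and masses are not known exactly. Their poses are not given: they have to be found in the camera images.
- board: Fixed plywood layout board lying flat on the bench, 260 mm (its x) by 340 mm (its y) and 12 mm thick. Origin at the centre of its underside, on the bench; its top is 12 mm above the bench. z up. The bamboo rolls on it along the board's y without slipping and, with some rolling resistance, stays where it is left.
- line: Dark scorched line drawn across the top of the layout board, 230 mm long (its x axis) and 6 mm wide (its y axis), flat: it does not obstruct anything. Origin at its middle, on the board's top. The line may be on either side of the bamboo, 70 to 120 mm away.
- bamboo: Tan bamboo cylinder, 60 mm diameter, 150 mm long (its x), 0.11 to 0.22 kg, with a dark node ring and a scar that is uppermost at the start; within 4 degrees of parallel to the line. Origin at its centre, on its axis, 42 mm above the bench; its top is at 72 mm. y and z turn as it rolls. A fingertip pressed lightly on its top carries it by half the tip's travel, so tips run off: use several short strokes.
- brushpot: Bystander: upright bamboo brush pot, 72 mm in diameter, 110 mm tall, standing on the bench beside the board. Origin at the centre of its underside.
- mallet: Bystander: wooden mallet lying on the bench beside the board, head 60 x 100 x 60 mm, handle 26 mm thick, 260 mm long overall (its x, head at +x). Origin under it, about its middle.
- rasp: Bystander: steel rasp with a wooden handle lying on the bench beside the board, 280 mm long (its x), 30 mm wide and 26 mm tall at the handle. Origin under it, about its middle.
Mind the look-alikes: they are no part of the job. Leave any blue or purple look-alike of the bamboo alone.

How it is judged:
By the outcome, as a careful person would: the job done as asked, in the order asked, and still so for the second after the job is handed in, with the robot touching nothing.
It also fails if it takes over 58 s, if anything falls off the work surface, if the arm or the gripper's body presses on something with over 40 N, if the wrist force passes 120 N, or if a joint passes its speed limit or range.

### The arm

A 6-joint arm with a two-finger parallel gripper is mounted at the origin on the work surface. World frame = base frame: x ahead of the robot, y to its left, z up, the work surface at z = 0. Lengths are in m, angles in degrees, forces in N, time in s.
With the tool pointing down it reaches from about 0.35 to 0.875 m from the base axis. Payload 4.2 kg.
Tool frame: the origin (TCP) lies midway between the tips of the shut fingers; the grasp point (between the pads) lies 19 mm behind it; z points along the fingers, y is the direction in which the jaws open and shut (so a half turn about z gives the same grasp; the last joint's range is limited). The gripper opens to 87 mm and grips with 3 to 60 N. Pads are 19 mm wide; open, the fingers measure 117 mm over their backs; the gripper's body (75 mm by 190 mm) begins 51 mm behind the grasp point.
Start: joints at [-56.517, 22.042, 0.453, 0, -68.411, -14.817], TCP at [0.2, -0.592, 0.223] pointing down, gripper open.
Joint ranges: [-179.83, 179.83], [-69.29, 118.12], [-61.27, 80.66], [-181.25, 117.63], [-171.15, -9.14], [-177.46, 177.46]. Speed limits (degrees/s): [159.86, 159.86, 180, 180, 180, 180].

### API

Orientations are given as a 3x3 rotation matrix whose columns are the frame's x, y, z axes.
In Python, from station import sense, capture, finish_job gives the robot as it stands. The module is installed in compiled form; this text tells all that it offers.
- The arm moves only by the shell command python3 -m jog 'ROWS' [OPENING]. ROWS is JSON, a list of rows, each a list of 6 numbers: the shift along the tool's x, y, z in cm, then the turn, a rotation vector about the tool's x, y, z in degrees. In form: [[dx, dy, dz, wx, wy, wz], ...]. A call has exactly 5 rows; each row shifts and turns the commanded pose from where the row before left it, along the tool's axes as they then stand; what a row does not reach is not made up. A row lasts 1/12 s, in which the tool goes at most 41.7 mm and 7.16 degrees, less where a joint would pass 70% of its speed; a pose out of reach is approached as far as the arm can. A call is refused whole if a number of a shift passes 4.17 or a number of a turn 7.16, either way. A call with a gripper value outside its range is refused whole. OPENING is the finger opening in cm, from 0 to 8.7, set as the call begins (- or left out, the last holds). The fingers move at their own pace and stop on an object; the grip force is fixed at half the most. Time passes only in rows, so rows that do not move let the fingers close, or fill a call up. It gives the time, the measured TCP pose, the force and the opening at its end, in the units of the state.
- sense(): the state, without advancing time (a new reading comes with each control period).
- capture(name): name is "scene" or "side" or "wrist"; returns a dict with "frame" (420x560x3 uint8, red, green, blue), "fx", "fy", "cx", "cy" (pixels), "world_to_cam" (4x4, takes a point from world to camera coordinates). Camera axes: x right, y up, looking along -z (the intrinsics and any distortion apply to the point x, -y, -z); pixel columns grow to the right and rows downward; lengths in m; the calibration is good to about 2 mm. A picture is of the moment at which its call begins. There is no depth.
- finish_job(): hands the job in, once; it reports no verdict.
The state is a dict: "time_s": time; "joints": joint angles; "joint_velocities": joint speeds; "effort": joint torques, N m; "tcp_pos": TCP position; "ee_rot": TCP orientation; "wrist_force": force on the tool from outside, world axes, zero at the start; "moment": the same for the moment, N m; "gripper_width": opening from 0.0 (shut) to 1.0 (fully open).
Only numpy, scipy, OpenCV 4.12 (cv2) and the standard library are available. Lean on these libraries where they do the work, as an engineer would, in place of code of your own. Each camera call takes 0.05 s, during which the arm holds its last target.

## Working session

There is one attempt and no reset: what is moved stays moved. The work goes in short steps, Python scripts to look and compute and a shell command to move; the robot and the scene stay as the last step left them, time stands still between calls to the robot, and variables do not carry over. Pictures are saved under pics/ and viewed, and the job is handed in when it is done.

```bash
mkdir -p pics
python3 - <<'E'
from station import sense,capture
import cv2
s=sense();print(s)
for n in("scene","side"):
    c=capture(n);cv2.imwrite(f"pics/{n}0.png",c["frame"][:,:,::-1]);print(n,c["fx"],c["fy"],c["cx"],c["cy"],c["world_to_cam"],[k for k in c])
E
```

```text
{'time_s': 0.0, 'joints': array([-5.65172482e+01,  2.20896199e+01,  3.77777978e-01, -2.96527038e-02,
       -6.84147034e+01, -1.48164410e+01]), 'joint_velocities': array([-0.01210864,  0.0048374 , -0.06267513,  0.03482153, -0.15752786,
        0.00708216]), 'effort': array([-3.86270676e-04, -3.90668428e+01,  1.87407607e+01,  4.22014028e+00,
        1.10339888e-02, -1.78885189e-04]), 'tcp_pos': array([ 0.19984064, -0.59151403,  0.22145629]), 'ee_rot': array([[-9.47459679e-01, -3.19874177e-01, -8.17063260e-04],
       [-3.19875205e-01,  9.47457340e-01,  2.10756884e-03],
       [ 9.99757352e-05,  2.25819478e-03, -9.99997445e-01]]), 'wrist_force': array([ 0.23296272, -0.24824508, -0.29682515]), 'moment': array([-0.01998265, -0.04281693, -0.008072  ]), 'gripper_width': 1.0015620339757947}
scene 417.7936031469132 417.7936031469132 273.1804054712599 209.6315331795394 [[ 7.54728631e-01  6.56036874e-01  5.59525653e-04 -4.37367232e-01]
 [-5.38388375e-01  6.18893733e-01  5.71934004e-01  1.87248258e-01]
 [ 3.74863509e-01 -4.31956210e-01  8.20299447e-01 -1.20653860e+00]
 [ 0.00000000e+00  0.00000000e+00  0.00000000e+00  1.00000000e+00]] ['frame', 'fx', 'fy', 'cx', 'cy', 'world_to_cam']
side 454.76274123668577 454.76274123668577 283.4997247534797 210.38171525591486 [[-0.90400638 -0.4271695   0.0172822   0.51099924]
 [ 0.27064142 -0.54052169  0.79661128 -0.15706035]
 [-0.33094664  0.72481896  0.60424482 -1.24645234]
 [ 0.          0.          0.          1.        ]] ['frame', 'fx', 'fy', 'cx', 'cy', 'world_to_cam']
```

View pics/scene0.png

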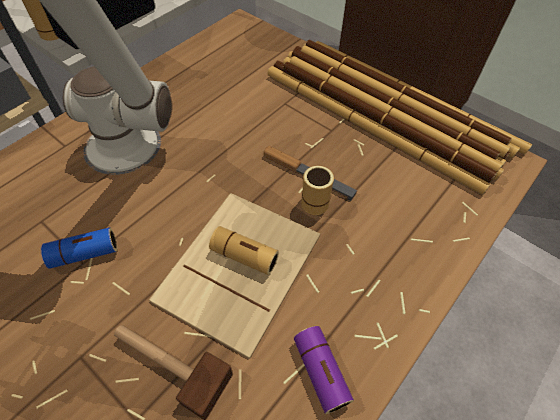

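View pics/side0.png

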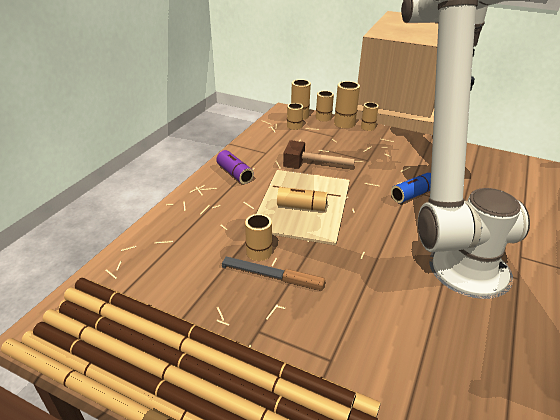

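The scene view shows the tan bamboo on the board at about (244,249), with the dark line running from (183,266) to (269,310). Candidates that could be mistaken for it are the blue cylinder (80,247), the purple cylinder (323,368), the brush pot (317,190) and the rack poles (400,110). By the description it is the tan one on the board, so I'll check that in a crop.

```bash
cat > h.py <<'E'
import numpy as np,cv2
from station import sense,capture
def proj(c,P):
    P=np.atleast_2d(P);M=np.array(c["world_to_cam"]);q=P@M[:3,:3].T+M[:3,3]
    return np.c_[c["cx"]+c["fx"]*q[:,0]/-q[:,2], c["cy"]-c["fy"]*q[:,1]/-q[:,2]]
def unproj(c,px,z):
    M=np.array(c["world_to_cam"]);R=M[:3,:3];o=-R.T@M[:3,3]
    px=np.atleast_2d(px);d=np.c_[(px[:,0]-c["cx"])/c["fx"],-(px[:,1]-c["cy"])/c["fy"],-np.ones(len(px))]@R
    return o+d*((z-o[2])/d[:,2])[:,None]
def crop(c,name,x0,y0,w,h,k):
    f=c["frame"][y0:y0+h,x0:x0+w,::-1]
    cv2.imwrite(name,cv2.resize(f,None,fx=k,fy=k,interpolation=cv2.INTER_CUBIC))
E
python3 - <<'E'
from h import *
c=capture("scene");crop(c,"pics/c1.png",145,185,180,175,4)
c=capture("side");crop(c,"pics/c2.png",240,160,130,95,6)
E
```

```text
(no output)
```

View pics/c1.png

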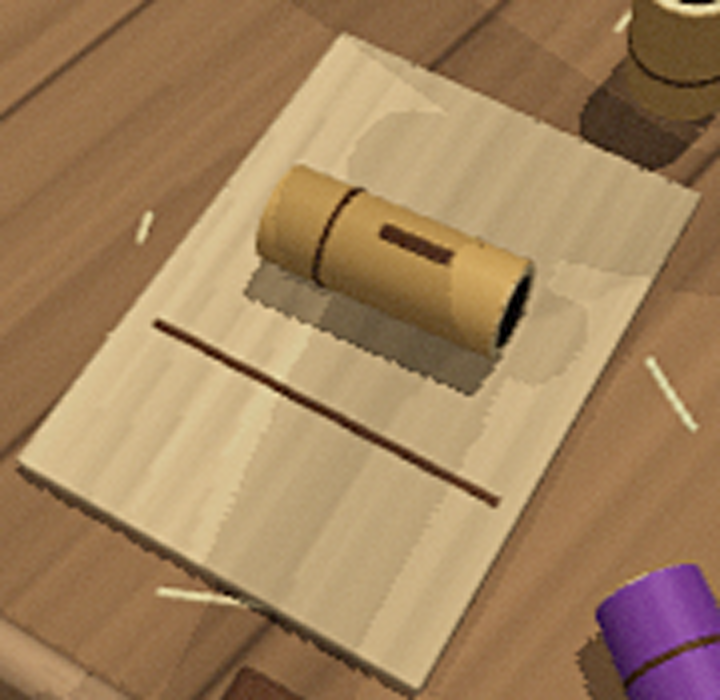

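View pics/c2.png

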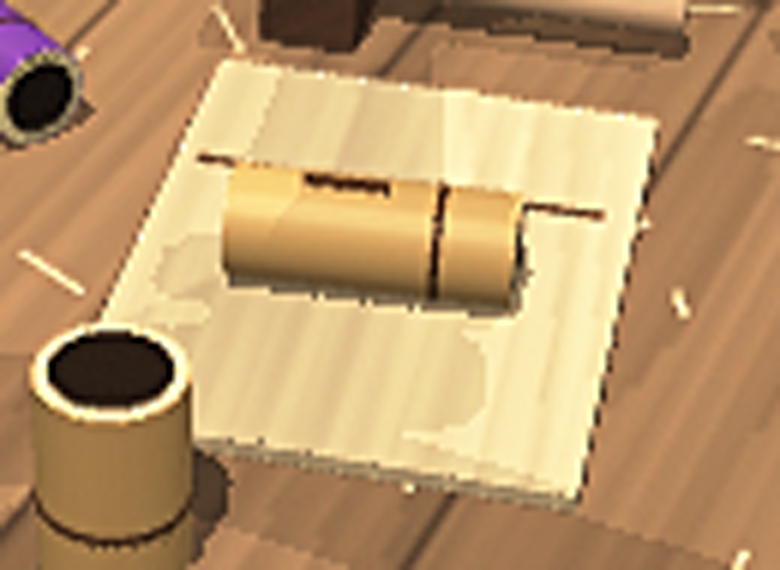

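```bash
cat >> h.py <<'E'
def up(p,x0,y0,k): return (np.array(p,float)+.5)/k-.5+np.array([x0,y0])
def rims(v):
    x,y,a=v;a=np.radians(a);u=np.array([np.cos(a),np.sin(a),0]);w=np.array([-u[1],u[0],0]);t=np.linspace(0,2*np.pi,73)
    return np.vstack([np.array([x,y,.042])+s*.075*u+.03*(np.cos(t)[:,None]*w+np.sin(t)[:,None]*np.array([0,0,1])) for s in(-1,1)])
def fit(views,v0):
    from scipy.optimize import least_squares
    def f(v):
        r=[]
        for c,pts in views:
            hull=cv2.convexHull(proj(c,rims(v)).astype(np.float32))
            r+=[cv2.pointPolygonTest(hull,(float(p[0]),float(p[1])),True) for p in pts]
        return np.array(r)
    s=least_squares(f,v0,diff_step=1e-3,x_scale=[.01,.01,1]);return s.x,s.fun
E
python3 - <<'E'
from h import *
C=capture("scene");S=capture("side")
L=unproj(C,up([(153,322),(498,503)],145,185,4),.012);print("line scene",L, L.mean(0),np.linalg.norm(L[1]-L[0]))
L2=unproj(S,up([(198,157),(604,215)],240,160,6),.012);print("line side",L2,L2.mean(0),np.linalg.norm(L2[1]-L2[0]))
for l in (L,L2): d=l[1]-l[0];print(np.degrees(np.arctan2(d[1],d[0])))
sc=unproj(C,up([(380,232),(452,260)],145,185,4),.072);print("scar",sc)
pc=up([(305,165),(410,208),(485,240),(258,258),(350,297),(430,330),(492,355),(262,210),(530,275)],145,185,4)
ps=up([(240,162),(380,178),(500,190),(224,240),(300,290),(400,302),(490,310),(226,195),(522,230)],240,160,6)
b=np.radians(np.degrees(np.arctan2(*(L[1]-L[0])[[1,0]])))
v0=[*sc.mean(0)[:2],np.degrees(b)]
for vs in([(C,pc)],[(S,ps)],[(C,pc),(S,ps)]):
    v,r=fit(vs,v0);print(v,np.round(r,1))
# board corners
print(unproj(C,up([(345,33),(698,192),(415,690),(20,462)],145,185,4),.012))
print("pot",unproj(C,[[317,174]],.11),"mallet head",unproj(C,[[212,370]],.06), "tcp",sense()["tcp_pos"])
E
```

```text
line scene [[ 0.42998516 -0.14809809  0.012     ]
 [ 0.65382996 -0.09896641  0.012     ]] [ 0.54190756 -0.12353225  0.012     ] 0.2291733340979883
line side [[ 0.65283248 -0.09902935  0.012     ]
 [ 0.42999697 -0.14823357  0.012     ]] [ 0.54141473 -0.12363146  0.012     ] 0.22820324077820842
12.379540559834787
-167.54834284248352
scar [[ 0.51503626 -0.04059434  0.072     ]
 [ 0.5575474  -0.02739321  0.072     ]]
[ 0.51867733 -0.03664065 16.08871036] [-0.1 -0.   0.3 -0.1 -0.1  0.1  0.3  0.6  0.4]
[ 0.51853503 -0.03372184 15.78634456] [-0.5 -0.3 -0.5  0.3 -0.5 -0.6 -0.2 -0.3  0.1]
[ 0.51893584 -0.03604344 16.10498635] [ 0.   0.2  0.5 -0.3 -0.3 -0.1  0.2  0.3  0.6 -0.1  0.1 -0.   0.1 -0.9
 -1.  -0.7 -0.4  0.1]
[[ 0.36675244  0.0761772   0.012     ]
 [ 0.61505827  0.13048323  0.012     ]
 [ 0.6875855  -0.2014533   0.012     ]
 [ 0.43920259 -0.25431963  0.012     ]]
pot [[0.54094698 0.20442852 0.11      ]] mallet head [[ 0.66264089 -0.27232356  0.06      ]] tcp [ 0.20000616 -0.59194216  0.22218628]
```

The bamboo's centre is near (0.519,-0.036) with yaw 16°. The line's centre is (0.542,-0.1236) with yaw 12.4°. That means about 90 mm of rolling and a 3.6° turn. I'll rest the two open tips along the bamboo's top and roll it along tool +x. First I'll turn the tool by -87°.

```bash
python3 -m jog '[[0,0,0,0,0,-7],[0,0,0,0,0,-7],[0,0,0,0,0,-7],[0,0,0,0,0,-7],[0,0,0,0,0,-7]]' 8.7
python3 -m jog '[[0,0,0,0,0,-7],[0,0,0,0,0,-7],[0,0,0,0,0,-7],[0,0,0,0,0,-7],[0,0,0,0,0,-7]]'
python3 -m jog '[[0,0,0,0,0,-7],[0,0,0,0,0,-7],[0,0,0,0,0,-3.3],[0,0,0,0,0,0],[0,0,0,0,0,0]]'
cat >> h.py <<'E'
def rel(x,y,z):
    s=sense();R=s["ee_rot"];d=R.T@(np.array([x,y,z])-s["tcp_pos"])
    print("t",round(s["time_s"],2),"tcp",np.round(s["tcp_pos"],4),"yaw y",round(np.degrees(np.arctan2(R[1,1],R[0,1])),2),"zax",np.round(R[:,2],4),"d cm",np.round(d*100,2),"F",np.round(s["wrist_force"],1))
E
python3 -c "
from h import *
rel(.516,-.026,.12)"
```

```text
time_s: 0.72
tcp_pos: [0.2, -0.592, 0.2224]
ee_rot: [[-0.588, -0.809, -0.0], [-0.809, 0.588, 0.0], [-0.0, 0.0, -1.0]]
wrist_force: [-0.3, 0.5, -0.1]
gripper_width: 1.0
time_s: 1.13
tcp_pos: [0.2, -0.592, 0.2224]
ee_rot: [[-0.017, -1.0, -0.0], [-1.0, 0.017, 0.0], [-0.0, 0.0, -1.0]]
wrist_force: [0.1, -0.4, -0.0]
gripper_width: 0.997
time_s: 1.55
tcp_pos: [0.2, -0.592, 0.2225]
ee_rot: [[0.273, -0.962, -0.0], [-0.962, -0.273, 0.0], [-0.0, 0.0, -1.0]]
wrist_force: [0.6, -0.2, -0.4]
gripper_width: 0.998
t 1.55 tcp [ 0.2    -0.592   0.2225] yaw y -164.13 zax [-1.e-04  2.e-04 -1.e+00] d cm [-45.8  -45.87  10.25] F [ 0.6 -0.2 -0.4]
```

```bash
for i in 1; do
python3 -m jog '[[-2.3,-2.3,0.5,0,0,0],[-2.3,-2.3,0.5,0,0,0],[-2.3,-2.3,0.5,0,0,0],[-2.3,-2.3,0.5,0,0,0],[-2.3,-2.3,0.5,0,0,0]]' >/dev/null
python3 -m jog '[[-2.3,-2.3,0.5,0,0,0],[-2.3,-2.3,0.5,0,0,0],[-2.3,-2.3,0.5,0,0,0],[-2.3,-2.3,0.5,0,0,0],[-2.3,-2.3,0.5,0,0,0]]'>/dev/null
python3 -m jog '[[-2.3,-2.3,0.5,0,0,0],[-2.3,-2.3,0.5,0,0,0],[-2.3,-2.3,0.5,0,0,0],[-2.3,-2.3,0.5,0,0,0],[-2.3,-2.3,0.5,0,0,0]]'>/dev/null
python3 -m jog '[[-2.3,-2.3,0.5,0,0,0],[-2.3,-2.3,0.5,0,0,0],[-2.3,-2.3,0.5,0,0,0],[-2,-2,0.5,0,0,0],[-2,-2,0.5,0,0,0]]' >/dev/null
done
python3 -c "
from h import *
rel(.5168,-.0283,.072)
c=capture('wrist');cv2.imwrite('pics/w1.png',c['frame'][:,:,::-1]);c=capture('scene');crop(c,'pics/c3.png',145,165,180,175,4)"
```

```text
t 3.22 tcp [ 0.5124 -0.0291  0.1225] yaw y -164.09 zax [ 5.e-04  0.e+00 -1.e+00] d cm [ 0.05 -0.45  5.05] F [ 0.7 -0.8  0.5]
```

View pics/w1.png

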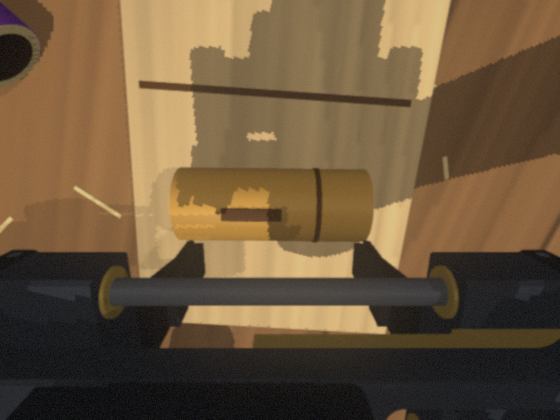

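View pics/c3.png

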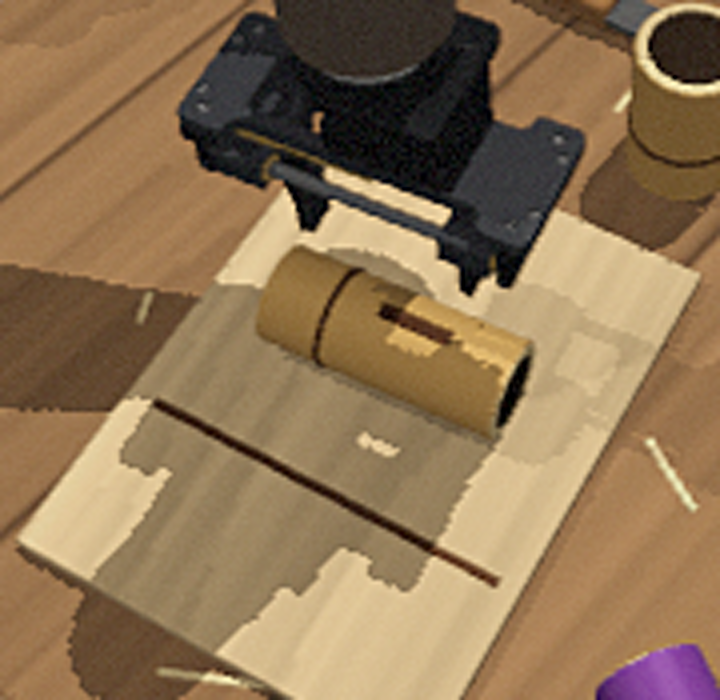

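The wrist view shows the bamboo parallel to the gripper, with its ends at columns 172 and 372. Both tips are over its length, and the line lies ahead at row 92. I'll lower to just above the top.

```bash
python3 -m jog '[[0.05,-0.45,1.3,0,0,0],[0,0,1.3,0,0,0],[0,0,1.2,0,0,0],[0,0,0.9,0,0,0],[0,0,0.2,0,0,0]]'
python3 -m jog '[[0,0,0.1,0,0,0],[0,0,0.1,0,0,0],[0,0,0,0,0,0],[0,0,0,0,0,0],[0,0,0,0,0,0]]'
```

```text
time_s: 3.73
tcp_pos: [0.515, -0.0306, 0.0723]
ee_rot: [[0.274, -0.962, -0.003], [-0.962, -0.274, -0.001], [-0.0, 0.003, -1.0]]
wrist_force: [-2.3, -0.7, 3.7]
gripper_width: 1.0
time_s: 4.15
tcp_pos: [0.516, -0.0302, 0.0723]
ee_rot: [[0.275, -0.961, 0.0], [-0.961, -0.275, -0.0], [0.0, -0.0, -1.0]]
wrist_force: [-2.7, -0.0, 4.4]
gripper_width: 1.0
```

```bash
python3 -m jog '[[0,0,0.1,0,0,0],[0.2,0,0,0,0,0.1],[0.3,0,0,0,0,0.15],[0.4,0,0,0,0,0.15],[0.4,0,0,0,0,0.15]]'
python3 -m jog '[[0.4,0,0,0,0,0.15],[0.4,0,0,0,0,0.15],[0.4,0,0,0,0,0.15],[0.2,0,0,0,0,0],[0,0,0,0,0,0]]'
python3 - <<'E'
from h import *
c=capture("scene");crop(c,"pics/c4.png",145,165,180,175,4)
c=capture("side");crop(c,"pics/c5.png",240,150,130,95,6)
E
```

```text
time_s: 4.57
tcp_pos: [0.5197, -0.0429, 0.0722]
ee_rot: [[0.268, -0.964, 0.0], [-0.964, -0.268, -0.001], [0.001, -0.0, -1.0]]
wrist_force: [-4.6, -0.2, 11.1]
gripper_width: 0.996
time_s: 4.98
tcp_pos: [0.5237, -0.0567, 0.0722]
ee_rot: [[0.26, -0.966, 0.001], [-0.966, -0.26, -0.001], [0.001, -0.001, -1.0]]
wrist_force: [-4.3, -1.3, 10.1]
gripper_width: 1.0
```

View pics/c4.png

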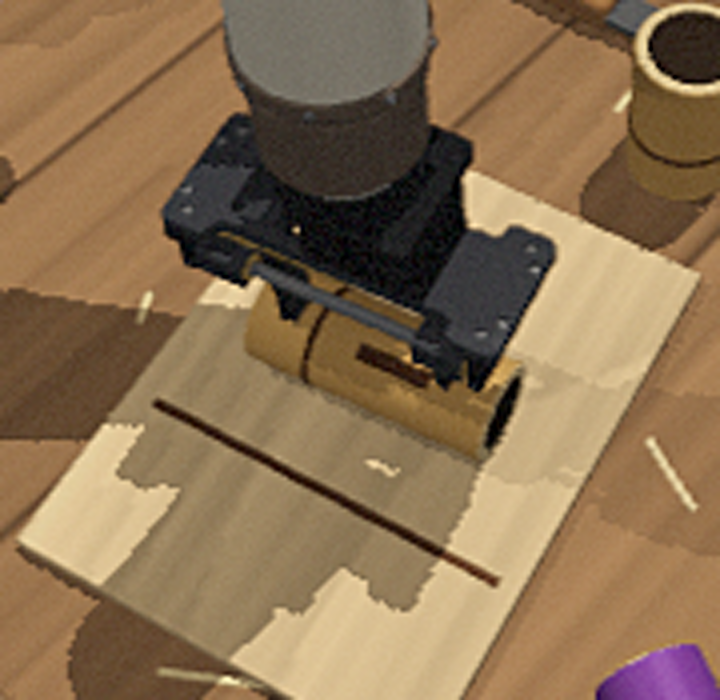

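View pics/c5.png

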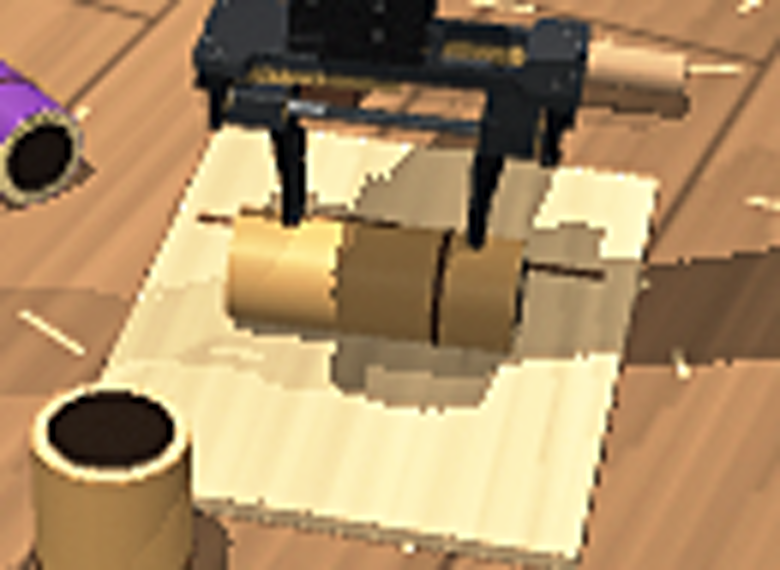

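The first stroke worked: the bamboo rolled about 13 mm and the tips are still on its top, at (290,305) and (460,375) in the scene crop. I'll do two more strokes.

```bash
python3 -m jog '[[0,0,-0.4,0,0,0],[0,0,-0.4,0,0,0],[-0.8,0,0,0,0,0],[-0.8,0,0,0,0,0],[0,0,0.5,0,0,0]]'
python3 -m jog '[[0,0,0.3,0,0,0],[0.2,0,0,0,0,0.1],[0.4,0,0,0,0,0.15],[0.4,0,0,0,0,0.15],[0.4,0,0,0,0,0.15]]'
python3 -m jog '[[0.4,0,0,0,0,0.15],[0.4,0,0,0,0,0.15],[0.4,0,0,0,0,0.15],[0.4,0,0,0,0,0.15],[0.2,0,0,0,0,0]]'
python3 -m jog '[[0,0,0,0,0,0],[0,0,-0.8,0,0,0],[-0.8,0,0,0,0,0],[-0.8,0,0,0,0,0],[0,0,0.5,0,0,0]]'
python3 -m jog '[[0,0,0.3,0,0,0],[0.2,0,0,0,0,0.1],[0.4,0,0,0,0,0.15],[0.4,0,0,0,0,0.15],[0.4,0,0,0,0,0.15]]'
python3 -m jog '[[0.4,0,0,0,0,0.15],[0.4,0,0,0,0,0.15],[0.4,0,0,0,0,0.15],[0.4,0,0,0,0,0.15],[0.2,0,0,0,0,0]]'
python3 - <<'E'
from h import *
c=capture("scene");crop(c,"pics/c6.png",145,165,180,175,4)
c=capture("side");crop(c,"pics/c7.png",240,150,130,95,6)
E
```

```text
time_s: 5.5
tcp_pos: [0.5196, -0.0391, 0.0741]
ee_rot: [[0.26, -0.966, 0.002], [-0.966, -0.26, 0.001], [-0.0, -0.002, -1.0]]
wrist_force: [0.3, 0.1, -0.4]
gripper_width: 0.997
time_s: 5.92
tcp_pos: [0.5234, -0.0544, 0.0722]
ee_rot: [[0.252, -0.968, 0.001], [-0.968, -0.252, -0.002], [0.002, -0.001, -1.0]]
wrist_force: [-2.6, -0.5, 13.1]
gripper_width: 0.999
time_s: 6.33
tcp_pos: [0.528, -0.0721, 0.0722]
ee_rot: [[0.241, -0.97, 0.001], [-0.97, -0.241, -0.002], [0.002, -0.001, -1.0]]
wrist_force: [-2.4, 0.4, 13.1]
gripper_width: 1.0
time_s: 6.75
tcp_pos: [0.5233, -0.0546, 0.0736]
ee_rot: [[0.24, -0.971, 0.001], [-0.971, -0.24, 0.0], [-0.0, -0.001, -1.0]]
wrist_force: [0.3, -0.4, 0.2]
gripper_width: 0.999
time_s: 7.17
tcp_pos: [0.527, -0.0699, 0.0722]
ee_rot: [[0.233, -0.973, 0.0], [-0.973, -0.233, -0.002], [0.002, 0.0, -1.0]]
wrist_force: [-4.1, -1.6, 14.6]
gripper_width: 1.0
time_s: 7.58
tcp_pos: [0.5313, -0.0877, 0.0722]
ee_rot: [[0.222, -0.975, 0.001], [-0.975, -0.222, -0.002], [0.002, -0.0, -1.0]]
wrist_force: [-3.2, 0.0, 13.1]
gripper_width: 1.0
```

View pics/c6.png

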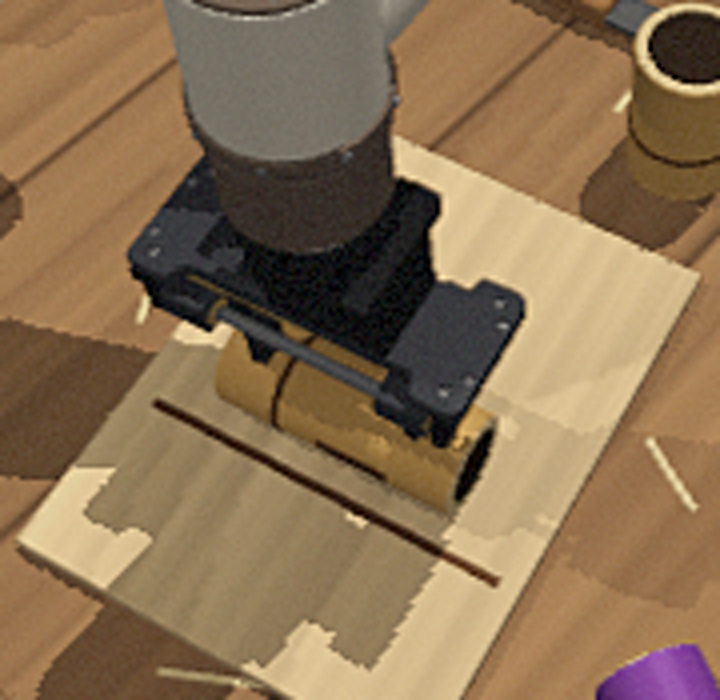

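View pics/c7.png

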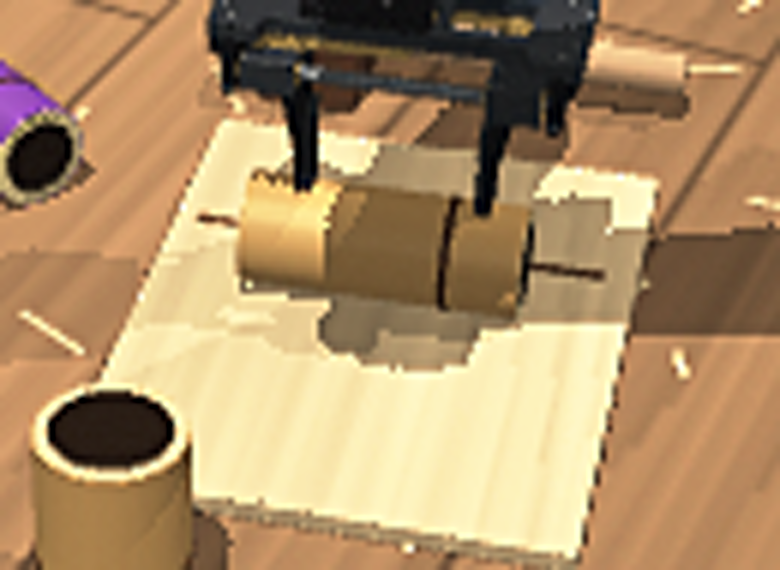

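Run:
```python
from h import *
C=capture("scene");S=capture("side")
pc=up([(217,378),(245,410),(275,425),(350,462),(450,512),(495,425)],145,165,4)
ps=up([(238,250),(245,290),(320,298),(440,310),(515,318),(532,245),(260,172),(400,190)],240,150,6)
L=np.array([.5417,-.1236]);a=np.radians(12.4);n=np.array([-np.sin(a),np.cos(a)])
for vs in([(C,pc)],[(S,ps)],[(C,pc),(S,ps)]):
    v,r=fit(vs,[.53,-.08,13]);print(v,np.round(r,1),"off",(v[:2]-L)@n)
s=sense();print((s["tcp_pos"][:2]-L)@n)
```

```text
[ 0.53246867 -0.08133155 13.04247687] [ 0.9 -0.1 -0.1  0.1 -0.   0.8] off 0.04326471175944098
[ 0.53077472 -0.07920294 15.29373384] [-0.1 -0.5 -0.4 -0.   0.1 -0.1 -0.7 -0.3] off 0.04570741842450648
[ 0.53201072 -0.08078865 13.78190824] [ 0.9 -0.1 -0.2 -0.3 -0.6  0.8  0.2 -1.2 -0.9 -0.2  0.1 -0.1 -0.   0. ] off 0.04389329214367681
0.03742302993467798
```

About 43.5 mm remain and the yaw is nearly aligned. The half-travel ratio is holding, so I'll do two more strokes.

```bash
python3 -m jog '[[0,0,0,0,0,0],[0,0,-0.8,0,0,0],[-0.8,0,0,0,0,0],[-0.7,0,0,0,0,0],[0,0,0.5,0,0,0]]'
python3 -m jog '[[0,0,0.3,0,0,0],[0.2,0,0,0,0,0],[0.4,0,0,0,0,0.1],[0.4,0,0,0,0,0.1],[0.4,0,0,0,0,0.1]]'
python3 -m jog '[[0.4,0,0,0,0,0.1],[0.4,0,0,0,0,0],[0.4,0,0,0,0,0],[0.4,0,0,0,0,0],[0.2,0,0,0,0,0]]'
python3 -m jog '[[0,0,0,0,0,0],[0,0,-0.8,0,0,0],[-0.8,0,0,0,0,0],[-0.8,0,0,0,0,0],[0,0,0.5,0,0,0]]'
python3 -m jog '[[0,0,0.3,0,0,0],[0.2,0,0,0,0,0],[0.4,0,0,0,0,0],[0.4,0,0,0,0,0],[0.4,0,0,0,0,0]]'
python3 -m jog '[[0.4,0,0,0,0,0],[0.4,0,0,0,0,0],[0.4,0,0,0,0,0],[0.4,0,0,0,0,0],[0.2,0,0,0,0,0]]'
python3 -m jog '[[0,0,0,0,0,0],[0,0,-0.8,0,0,0],[-0.8,0,0,0,0,0],[-0.8,0,0,0,0,0],[0,0,0,0,0,0]]'
python3 - <<'E'
from h import *
c=capture("scene");crop(c,"pics/c8.png",145,165,180,175,4)
c=capture("side");crop(c,"pics/c9.png",240,150,130,95,6)
c=capture("wrist");cv2.imwrite('pics/w2.png',c['frame'][:,:,::-1])
E
```

```text
time_s: 8.2
tcp_pos: [0.5273, -0.0712, 0.0735]
ee_rot: [[0.221, -0.975, 0.001], [-0.975, -0.221, 0.0], [-0.0, -0.001, -1.0]]
wrist_force: [0.0, -0.3, -0.3]
gripper_width: 1.001
time_s: 8.62
tcp_pos: [0.5307, -0.0867, 0.0722]
ee_rot: [[0.217, -0.976, 0.0], [-0.976, -0.217, -0.002], [0.002, 0.0, -1.0]]
wrist_force: [-3.9, -0.8, 14.2]
gripper_width: 0.997
time_s: 9.03
tcp_pos: [0.5347, -0.1045, 0.0722]
ee_rot: [[0.215, -0.977, 0.0], [-0.977, -0.215, -0.002], [0.002, 0.0, -1.0]]
wrist_force: [-3.1, -1.0, 13.7]
gripper_width: 0.996
time_s: 9.45
tcp_pos: [0.5307, -0.0866, 0.0734]
ee_rot: [[0.214, -0.977, 0.0], [-0.977, -0.214, 0.0], [-0.0, -0.001, -1.0]]
wrist_force: [0.0, -0.9, 0.1]
gripper_width: 1.001
time_s: 9.87
tcp_pos: [0.534, -0.1022, 0.0722]
ee_rot: [[0.214, -0.977, 0.0], [-0.977, -0.214, -0.002], [0.001, 0.0, -1.0]]
wrist_force: [-3.5, -1.0, 14.1]
gripper_width: 1.003
time_s: 10.28
tcp_pos: [0.538, -0.1201, 0.0722]
ee_rot: [[0.214, -0.977, 0.0], [-0.977, -0.214, -0.002], [0.002, 0.0, -1.0]]
wrist_force: [-3.8, -0.2, 12.9]
gripper_width: 0.995
time_s: 10.7
tcp_pos: [0.5333, -0.1022, 0.0777]
ee_rot: [[0.214, -0.977, -0.002], [-0.977, -0.214, 0.0], [-0.001, 0.002, -1.0]]
wrist_force: [-0.4, -0.6, 0.1]
gripper_width: 0.996
```

View pics/c8.png

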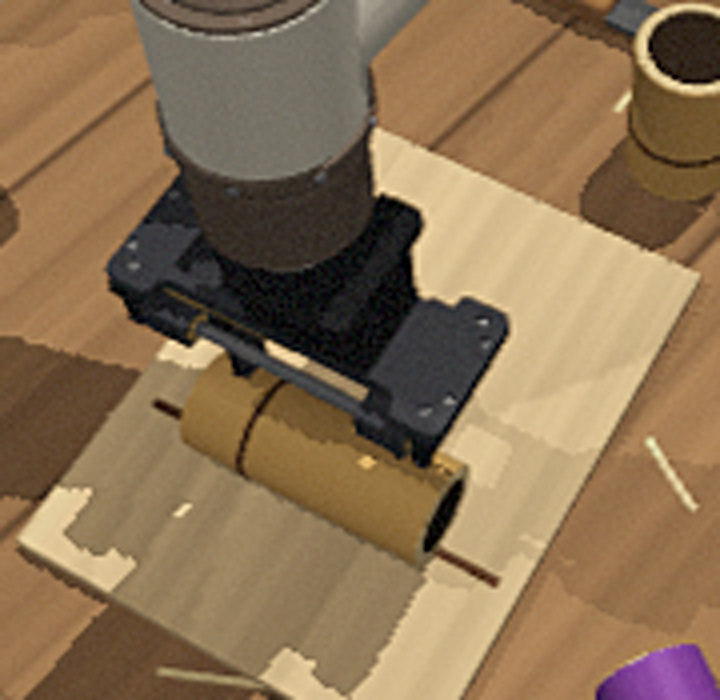

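View pics/c9.png

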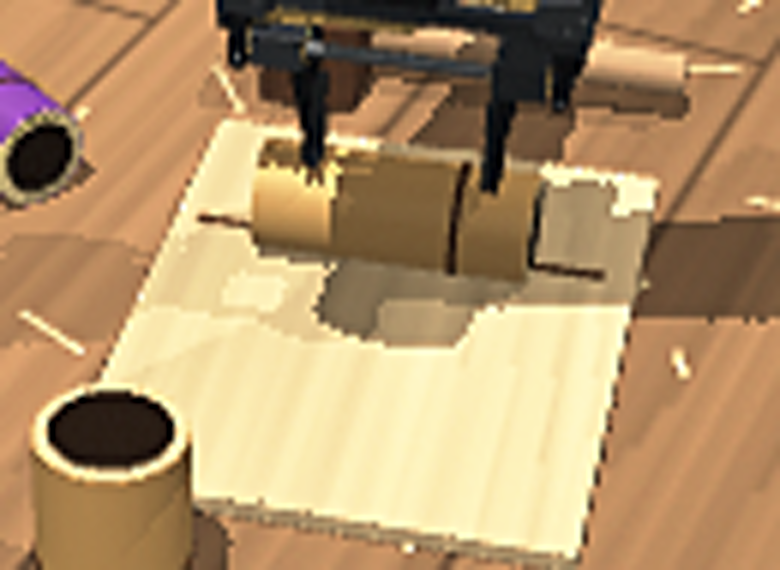

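View pics/w2.png

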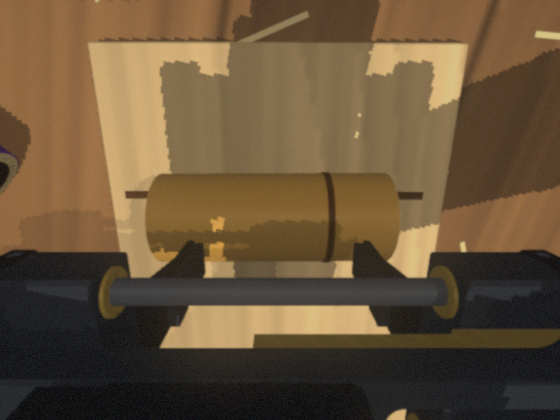

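The bamboo now lies nearly over the line, whose ends show at both sides: wrist view (125,195) and (422,196). Next I'll measure what's left to roll.

```bash
cat > m.py <<'E'
from h import *
L=np.array([.5417,-.1236]);a=np.radians(12.4);n=np.array([-np.sin(a),np.cos(a)]);e=np.array([n[1],-n[0]])
def rep(views,v0=(.54,-.11,12.4)):
    for vs in [[w] for w in views]+[views]:
        v,r=fit(vs,v0);print(np.round(v,4),np.round(r,1),"off mm",np.round((v[:2]-L)@n*1000,1),"along",np.round((v[:2]-L)@e*1000,1),"dyaw",np.round(v[2]-12.4,1))
E
python3 - <<'E'
from m import *
C=capture("scene");S=capture("side");W=capture("wrist")
pc=up([(181,428),(205,453),(240,474),(330,518),(415,563),(466,468),(462,495)],145,165,4)
ps=up([(252,210),(256,243),(330,260),(450,274),(528,280),(544,200),(262,145)],240,150,6)
pw=[(147,215),(165,174),(240,173),(300,173),(380,174),(398,215),(165,259),(230,261),(320,261)]
rep([(C,pc),(S,ps),(W,pw)])
print(unproj(W,[(125,195),(422,196)],.012))
E
```

```text
[ 0.5394 -0.1144 12.6691] [ 0.7  0.1 -0.5  0.2  0.1  0.6  0.1] off mm 9.5 along -0.3 dyaw 0.3
[ 0.5392 -0.1133 11.4536] [ 0.2  0.3 -0.6  0.2  0.1 -0.2 -0.3] off mm 10.6 along -0.3 dyaw -0.9
[ 0.5407 -0.116  11.9587] [ 1.1  1.3 -0.1 -0.4  0.2  1.1  1.5 -0.2  0.2] off mm 7.6 along 0.7 dyaw -0.4
[ 0.5407 -0.1159 11.978 ] [ 0.7  0.6  0.1  1.1  1.3  0.2  0.4  0.3 -0.  -1.  -0.4 -0.2 -0.4 -0.
  1.   1.1 -0.3 -0.6  0.   1.1  1.7 -0.1  0.3] off mm 7.8 along 0.6 dyaw -0.4
[[ 0.65581046 -0.09954971  0.012     ]
 [ 0.4294522  -0.14791327  0.012     ]]
```

```bash
python3 -m jog '[[0.5,0,0,0,0,0],[0,0,0.4,0,0,0],[0,0,0.4,0,0,0],[0,0,0,0,0,0],[0.2,0,0,0,0,0]]'
python3 -m jog '[[0.3,0,0,0,0,0],[0.3,0,0,0,0,0],[0.3,0,0,0,0,0],[0.3,0,0,0,0,0],[0.3,0,0,0,0,0]]'
python3 -m jog '[[0,0,0,0,0,0],[0,0,0,0,0,0],[0,0,-0.6,0,0,0],[0,0,-0.8,0,0,0],[0,0,-0.8,0,0,0]]'
python3 -m jog '[[-1,0,-2,0,0,0],[-1,0,-2,0,0,0],[-2,0,-2,0,0,0],[-2,0,-2,0,0,0],[0,0,0,0,0,0]]'
python3 - <<'E'
from h import *
c=capture("scene");crop(c,"pics/d1.png",145,165,180,175,4)
c=capture("side");crop(c,"pics/d2.png",240,150,130,95,6)
c=capture("wrist");cv2.imwrite('pics/d3.png',c['frame'][:,:,::-1])
E
```

```text
time_s: 11.42
tcp_pos: [0.5363, -0.1112, 0.0722]
ee_rot: [[0.213, -0.977, 0.001], [-0.977, -0.213, -0.001], [0.001, -0.001, -1.0]]
wrist_force: [-3.4, -1.1, 10.5]
gripper_width: 1.001
time_s: 11.83
tcp_pos: [0.5396, -0.1261, 0.0722]
ee_rot: [[0.213, -0.977, 0.001], [-0.977, -0.213, -0.001], [0.001, -0.001, -1.0]]
wrist_force: [-2.6, -0.2, 11.2]
gripper_width: 0.997
time_s: 12.25
tcp_pos: [0.5386, -0.1253, 0.0927]
ee_rot: [[0.212, -0.977, -0.001], [-0.977, -0.212, 0.0], [-0.0, 0.001, -1.0]]
wrist_force: [-0.1, -0.8, 0.0]
gripper_width: 0.999
time_s: 12.67
tcp_pos: [0.5284, -0.0645, 0.1774]
ee_rot: [[0.216, -0.976, 0.009], [-0.976, -0.216, 0.001], [0.001, -0.009, -1.0]]
wrist_force: [0.2, 0.6, 1.0]
gripper_width: 0.998
```

View pics/d1.png

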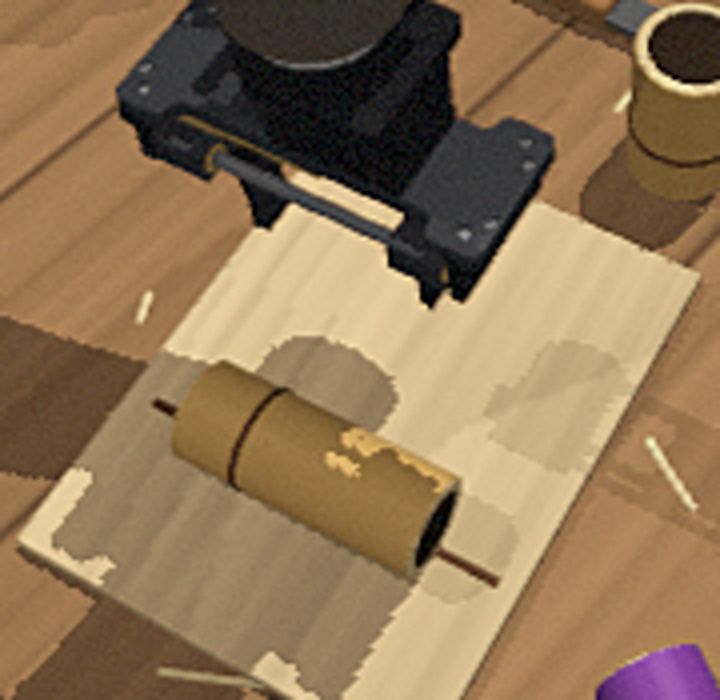

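View pics/d2.png

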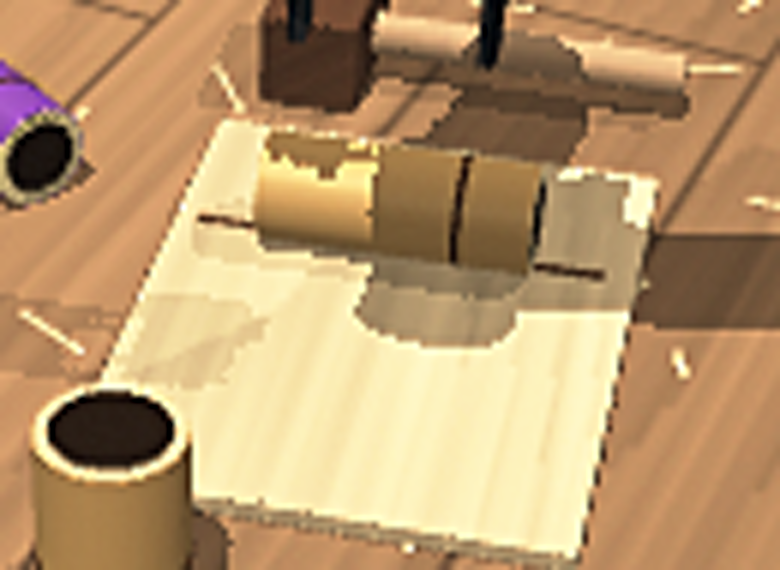

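View pics/d3.png

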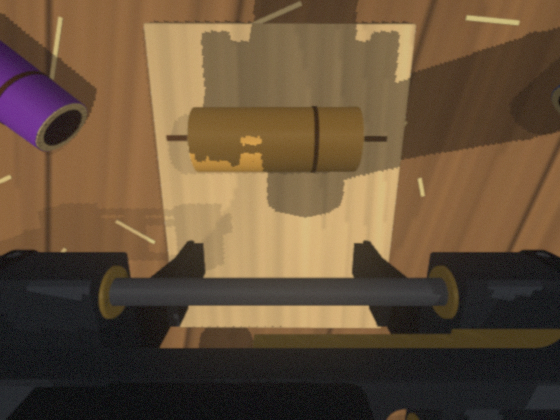

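Run:
```python
from m import *
C=capture("scene");S=capture("side");W=capture("wrist")
pc=up([(172,435),(180,457),(228,482),(330,537),(400,573),(459,490),(215,362),(285,388),(370,430),(450,473)],145,165,4)
ps=up([(256,200),(258,240),(330,252),(450,265),(525,273),(544,200),(270,132),(370,148),(470,157),(535,164)],240,150,6)
pw=[(188,140),(195,108),(270,107),(355,107),(363,140),(195,170),(270,172),(355,171)]
rep([(C,pc),(S,ps),(W,pw)])
crop(W,"pics/e3.png",150,90,250,100,3)
l=unproj(W,[(166,138),(387,139)],.012);print(l,l.mean(0))
for nm,c in(("C",C),("S",S)):
    # true exit points of line at end faces
    print(nm,proj(c,np.r_[L-e*.075,.012]),proj(c,np.r_[L+e*.075,.012]))
```

```text
[ 0.542  -0.1227 12.3674] [ 0.3 -0.   0.1 -0.   0.3  0.5  0.2  0.1 -0.2  0.3] off mm 0.8 along 0.5 dyaw -0.0
[ 0.54   -0.1202 14.8811] [-0.1  0.1 -0.1  0.1  0.2 -0.2 -0.4  0.5  0.1  0. ] off mm 3.7 along -1.0 dyaw 2.5
[ 0.5404 -0.1248 12.6651] [0.8 0.4 0.  0.8 1.1 0.7 0.4 0.6] off mm -0.9 along -1.5 dyaw 0.3
[ 0.5407 -0.1243 12.6445] [ 1.3  0.7  0.8  0.5  0.7 -0.4  0.5 -0.5 -0.7 -0.1 -0.2 -0.9 -1.1 -0.4
 -0.   0.3 -0.2  1.3  0.6  0.3  1.1 -0.1 -0.5  0.2  0.7  1.3  0.9  0.9] off mm -0.5 along -1.2 dyaw 0.2
[[ 0.65238776 -0.10128959  0.012     ]
 [ 0.42743913 -0.14886995  0.012     ]] [ 0.53991344 -0.12507977  0.012     ]
C [[196.8790689  272.49513491]] [[253.30214472 302.07119546]]
S [[328.32329769 193.71932929]] [[283.86040664 187.34398845]]
```

View pics/e3.png

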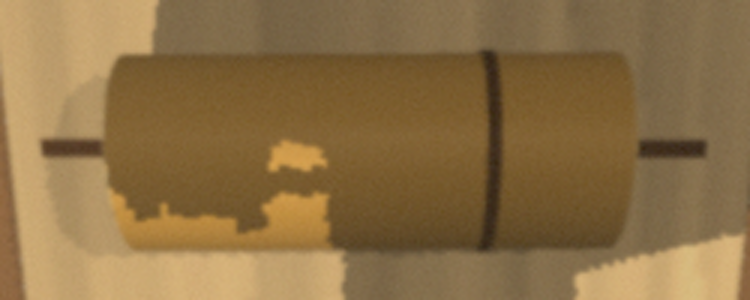

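The fits put the axis within about 1 mm and 0.3° of the line, both in the scene view and in the wrist view measured against its own reading of the line. I'll let the arm settle, take a last look for any movement, and hand in.

```bash
python3 -m jog '[[0,0,0,0,0,0],[0,0,0,0,0,0],[0,0,0,0,0,0],[0,0,0,0,0,0],[0,0,0,0,0,0]]' | head -2
python3 - <<'E'
from h import *
c=capture("scene");cv2.imwrite("pics/f.png",c["frame"][:,:,::-1])
E
```

```text
time_s: 13.38
tcp_pos: [0.5262, -0.0667, 0.1724]
```

View pics/f.png

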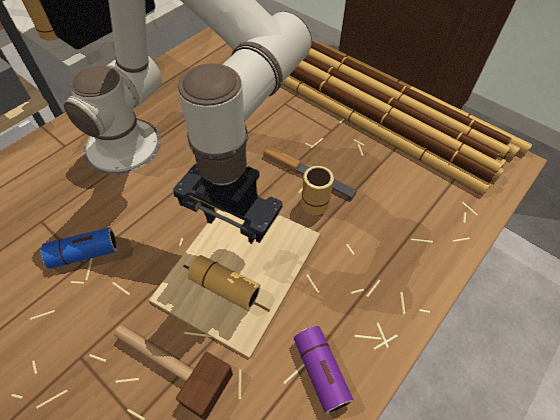

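The bamboo is unmoved at (224,281), with the line showing at both ends. The pot, mallet, rasp and look-alikes are where they started.

```bash
python3 -c "
from station import finish_job
print(finish_job())"
```

```text
the job is handed in; nothing more can be done
None
```

The bamboo now lies at rest along the dark line with both ends of the line showing, and I handed the job in at about 13.5 s. I rolled it there in six short strokes, pressing both open fingertips on its top with at most about 15 N, and turned the tool slightly during the early strokes to take out the 3.6° misalignment.

**Last checks:** the scene view puts the axis 0.8 mm and 0.0° from the line. The wrist view gives about 0.2 mm and 0.3° against its own reading of the line.

**Disagreement:** the side view alone gave 3.7 mm and 2.5°. I trusted it less, because it had already read about 3 mm differently from the scene view before anything moved.

**Bystanders:** the brush pot, mallet, rasp and the blue and purple look-alikes were not touched, and look unmoved in the final picture.

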